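# Light the printed gear for inspection

## Robot

A 6-joint arm with a two-finger parallel gripper is mounted at the origin on the work surface. World frame = base frame: x ahead of the robot, y to its left, z up, the work surface at z = 0. Lengths are in m, angles in degrees, forces in N, time in s.
With the tool pointing down it reaches from about 0.25 to 0.725 m from the base axis. Payload 9.7 kg.
Tool frame: the origin (TCP) lies midway between the tips of the shut fingers; the grasp point (between the pads) lies 19 mm behind it (bot.hold_point_z is the distance from the TCP to the grasp point, in m); z points along the fingers, y is the line along which they close (so a half turn about z gives the same grasp; the last joint's range is limited). The gripper opens to 85 mm and grips with 20 to 120 N. Pads are 22 mm wide; open, the fingers measure 114 mm over their backs; the gripper's body (76 mm by 85 mm) begins 54 mm behind the grasp point. The pads swing forward as they close: fully open they stand 13 mm farther back than shut.
Start: joints at [66.119, 4.979, 10.078, 95.1, 0, 90], TCP at [0.223, 0.503, 0.231] pointing down, gripper open.
Joint ranges: [-179.16, 179.16], [-48.56, 103.87], [-65.8, 70.77], [-126.05, 130.52], [-82.76, 87.17], [-180, 180]. Speed limits (degrees/s): [127.2, 127.2, 147.25, 180, 180, 180].

## Interface

Orientations are given as [roll, pitch, yaw] about the fixed x, y, z axes, in that order (R = Rz(yaw) Ry(pitch) Rx(roll)).
In Python, from workcell import bot gives the robot as it stands.
- The arm moves only by the tool play_rows, never from a script. Its argument "steps" is a list that holds one entry, the list of rows, each a list of 4 numbers: the shift along the tool's x, y, z in m, then the turn about the tool's z in rad. In form: [[[tx, ty, tz, yaw], ...]]. A call has exactly 5 rows; each row shifts and turns the commanded pose from where the row before left it, along the tool's axes as they then stand; what a row does not reach is not made up. A row lasts 1/12 s, in which the tool goes at most 41.7 mm and 7.16 degrees, less where a joint would pass 70% of its speed; a pose out of reach is approached as far as the arm can. A call is refused whole if a number of a shift passes 0.0417 or a number of a turn 0.125, either way. A call with a gripper value outside its range is refused whole. "gripper" is the finger opening in m, from 0 to 0.0854, set as the call begins (left out, the last holds). The fingers move at their own pace and stop on an object; "squeeze" is the grip in N (left out, the last holds). Time passes only in rows, so rows that do not move let the fingers close, or fill a call up. It gives the time, the measured TCP pose, the force, the opening and the grip force at its end, in the units of the state.
- bot.get_obs(): the state, without advancing time (a new reading comes with each control period).
- bot.camera(name): name is "side" or "top"; returns a dict with "img" (384x512x3 uint8, blue, green, red), "vfov" (degrees; the focal length in pixels is half the picture's height over the tangent of half this angle, whatever the lens; pixels are square), "cx", "cy" (the principal point, pixels), "D" ([k1, k2, p1, p2, k3] as OpenCV has them; the pictures are not rectified), "xyz" and "attitude" of the camera in the world. Camera axes: x right, y down, z forward; pixel columns grow to the right and rows downward; lengths in m; the calibration is good to about 2 mm. A picture is of the moment at which its call begins. There is no depth.
- bot.job_done(): hands the job in; it is judged then, once.
The state is a dict: "time": time; "q": joint angles; "qd": joint speeds; "joint_efforts": joint torques, N m; "ee_pos": TCP position; "tcp_rot": TCP orientation; "wrist_force": force on the tool from outside, world axes, zero at the start; "torque": the same for the moment, N m; "opening": finger opening in m; "grasp_force": force on a finger pad.
Only numpy, scipy, OpenCV 4.12 (cv2) and the standard library are available. Lean on these libraries where they do the work, as an engineer would, in place of code of your own. Each camera call takes 0.05 s, during which the arm holds its last target. There are 200 camera calls.

## Task

Of the three printed parts lying on the grey sheet, the toothed gear is to be inspected. With a fingertip, gently push the arm of the ring light round until the ring is centred over the gear, then push the bat switch on top of the lamp supply all the way over to its other side, away from the robot. Do not move any of the printed parts or the glue stick, and leave the ring over the gear.

Things in the scene. Friction and masses are not known exactly. Their poses are not given: they have to be found in the camera images.
- boom (a joint): swing of the ring light's arm about the upright column, rad, range -1.25 to 1.25; 0 = arm points along the stand's -x axis (towards the robot), positive = anticlockwise seen from above. The arm turns stiffly (about 0.22 N m, 2 N at 110 mm from the column) and stays where it is left.
- ring_light: white ring light (108 mm outside, 80 mm clear hole) with its level square aluminium arm, 16 mm wide; ring and arm are 16 mm high (underside 150, top 166 mm above the bench; LED dots 2.5 mm lower). Origin at the ring's centre, x along the arm to the column, z up. Ring centre is 200 mm from the column axis; bare arm from 25 to 145 mm from it, with free air below and above.
- pivot (a point): point on the column axis at the arm's height, 158 mm above the bench; axes are the stand's (z up, x away from the robot when the stand is not turned). The column is 24 mm thick with a 42 mm hub of the arm on top, which ends 175 mm above the bench.
- stand: the fixed stand: column with a 4 mm thick grey sheet (170 x 380 mm) on its -x side, on which the printed parts lie, 200 mm from the column; origin on the bench under the column axis, z up.
- gear: orange printed spur gear with ten teeth, 48 mm across the teeth, 14 mm thick, with a 20 mm hub on top, 26 mm high in all; lies flat, loose; origin at the centre of its underside, z up along its axis. Lies at one of three places on the sheet.
- bracket: orange printed L-bracket, foot 46 x 36 mm, upright wall 46 mm high; loose, standing; origin at the centre of its underside, z up. To be left alone.
- pulley: orange printed stepped pulley without teeth, three steps of 44, 32 and 20 mm diameter, 42 mm high; loose, standing; origin at the centre of its underside, z up. To be left alone.
- supply: the lamp supply, a fixed dark box 120 mm (x) by 100 mm (y), top face 70 mm above the bench, on the left or the right of the work; origin at the centre of its underside, x axis away from the robot when it is not turned, z up. The bat switch stands at the middle of its top.
- toggle (a joint): the bat switch on the supply, rad: 0 = off, leaning 0.45 rad from upright towards the supply's -x side; 0.90 = fully on, leaning 0.45 rad to its +x side, at a stop. Takes about 1.5 N near its end and stays where it is left.
- switch_tip (a point): centre of the 15 mm ball at the end of the steel bat switch; the bat is 11 mm thick and 55 mm long from its hinge to the ball's centre.
- switch_foot (a point): hinge of the bat switch, in the supply's top face, 70 mm above the bench; axes are the supply's: the switch swings in the plane of x and z, about y.
- parts_bin: fixed grey divided parts bin, 120 x 100 x 50 mm, on the other side of the work from the supply; origin at the centre of its underside.
- glue_stick: white glue stick, 30 mm diameter, 92 mm high, loose, standing on the bench; origin at the centre of its underside, z up. To be left alone.
Not all that is in view belongs to the job. What is shaped like the gear but green or turquoise is not meant. What is shaped like the supply but orange or pink is not meant.

How it is judged:
By the outcome, as a careful person would: the job done as asked, in the order asked, and still so for the second after the job is handed in, with the robot touching nothing.
It also fails if it takes over 54 s, if anything falls off the work surface, if the arm or the gripper's body presses on something with over 40 N, if the wrist force passes 120 N, or if a joint passes its speed limit or range.

## Working session

There is one attempt and no reset: what is moved stays moved. The work goes in short steps, Python scripts to look and compute and a tool call to move; the robot and the scene stay as the last step left them, time stands still between calls to the robot, and variables do not carry over. Pictures are saved under pics/ and viewed, at most 10 in all, crops included, and the job is handed in when it is done.

Besides the shell and the picture viewer there is one more tool, called after ">>>" as name(argument=value, ...), one argument or row to a line, values as JSON. play_rows: Moves the arm, as the interface text tells. Its arguments: {"type":"object","properties":{"steps":{"type":"array","items":{"type":"array","items":{"type":"array","items":{"type":"number"}}}},"gripper":{"type":"number"},"squeeze":{"type":"number"}},"required":["steps"]}

```bash
mkdir -p pics
python3 - <<'E'
from workcell import bot
import cv2,json
for n in("side","top"):
    c=bot.camera(n);cv2.imwrite(f"pics/{n}0.png",c.pop("img"));print(n,c)
print(bot.get_obs())
E
```

```text
side {'vfov': 48.01237976612668, 'cx': 253.2868487985675, 'cy': 195.82321852037472, 'D': array([-0.011992,  0.      ,  0.      ,  0.      ,  0.      ]), 'xyz': array([ 0.02345909, -0.70369556,  1.00777345]), 'attitude': array([-134.1486282 ,   -1.16101194,  -37.2175835 ])}
top {'vfov': 44.842770392948985, 'cx': 247.28844583348706, 'cy': 191.17584389403933, 'D': array([-0.1366753,  0.       ,  0.       ,  0.       ,  0.       ]), 'xyz': array([0.41417735, 0.01620845, 1.6235218 ]), 'attitude': array([-173.58564278,    0.83969128,  -90.56365179])}
{'time': 0.1, 'q': array([ 6.61189199e+01,  5.00873471e+00,  1.00402470e+01,  9.51001980e+01,
       -1.10356266e-03,  9.00000498e+01]), 'qd': array([ 0.06146524, -0.03423616,  0.10763794, -0.01597336,  0.0700532 ,
       -0.00706041]), 'joint_efforts': array([ 5.32976410e-04, -5.21562839e+01,  4.65651441e+01,  1.60651869e-02,
        7.37481832e-05, -1.96303210e-05]), 'ee_pos': array([0.22258508, 0.50272634, 0.23065765]), 'tcp_rot': array([-1.79931314e+02,  1.10362155e-03,  1.56118871e+02]), 'wrist_force': array([-0.65863974, -0.36592155,  1.15131735]), 'torque': array([ 0.02165722, -0.04082405,  0.025183  ]), 'grasp_force': 0.0, 'opening': 0.0855355005723452}
```

View pics/side0.png

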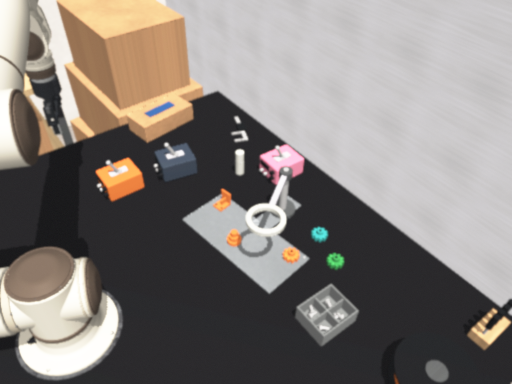

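View pics/top0.png

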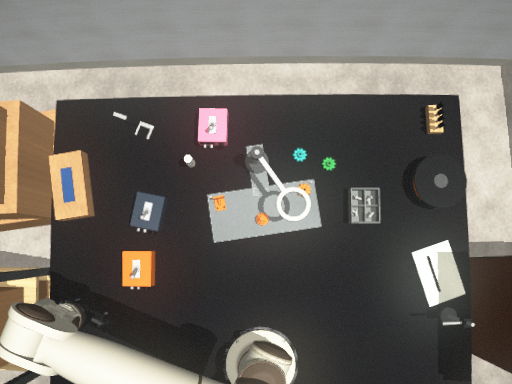

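The side view shows the dark supply at (176,160), bracket at (223,200), pulley at (234,238), gear at (291,255) and ring at (266,220). The top view shows the supply at (148,211), column at (257,153), ring at (294,204) and gear at (305,188). I'll enlarge both.

Run:
```python
import cv2
a=cv2.imread("pics/top0.png");cv2.imwrite("pics/t1.png",cv2.resize(a[135:245,125:325],None,fx=4,fy=4,interpolation=cv2.INTER_CUBIC))
a=cv2.imread("pics/side0.png");cv2.imwrite("pics/s1.png",cv2.resize(a[135:275,145:325],None,fx=4,fy=4,interpolation=cv2.INTER_CUBIC))
```

```text
(no output)
```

View pics/t1.png

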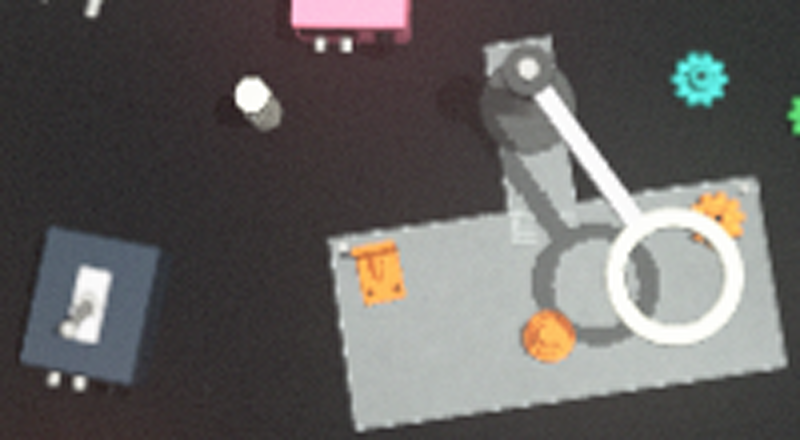

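View pics/s1.png

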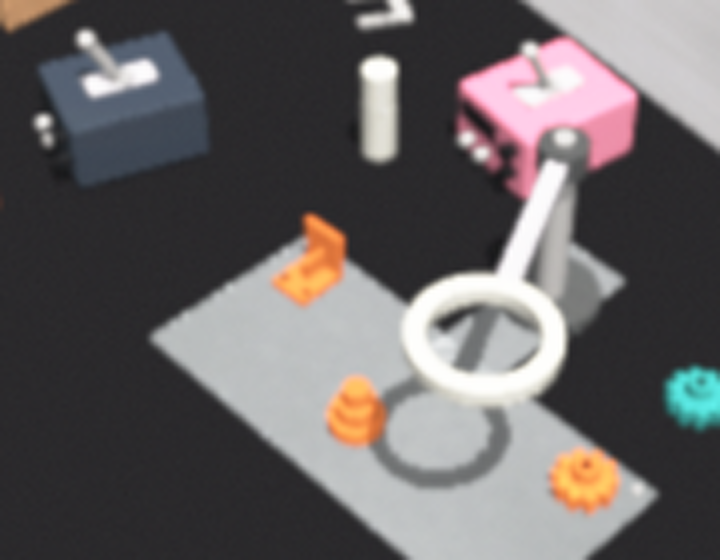

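Crop top: hub (527,68), ring (676,275), gear visible only in part (718,217), supply box top corners (50,228),(160,247),(132,384),(22,360), ball (70,326). Crop side: gear top about (585,472), hub (565,140), ring (484,337), ball (85,38).

```bash
cat > h.py <<'E'
import numpy as np,cv2
from scipy.spatial.transform import Rotation as R
C={"side":(48.01237976612668,253.2868487985675,195.82321852037472,-0.011992,[.02345909,-.70369556,1.00777345],[-134.1486282,-1.16101194,-37.2175835]),
"top":(44.842770392948985,247.28844583348706,191.17584389403933,-.1366753,[.41417735,.01620845,1.6235218],[-173.58564278,.83969128,-90.56365179])}
def cal(n):
    v,cx,cy,k,x,a=C[n];f=192/np.tan(np.radians(v/2))
    return np.array([[f,0,cx],[0,f,cy],[0,0,1.]]),np.array([k,0,0,0,0.]),np.array(x),R.from_euler("xyz",a,degrees=True).as_matrix()
def un(n,uv,z):
    K,D,x,M=cal(n);p=cv2.undistortPoints(np.array(uv,float).reshape(-1,1,2),K,D)[:,0]
    d=np.c_[p,np.ones(len(p))]@M.T
    return x+d*((z-x[2])/d[:,2])[:,None]
def pr(n,P):
    K,D,x,M=cal(n);c=(np.atleast_2d(P)-x)@M
    return cv2.projectPoints(c,np.zeros(3),np.zeros(3),K,D)[0][:,0]
def tc(p): return (np.array(p,float)+.5)/4-.5+[125,135]
def sc(p): return (np.array(p,float)+.5)/4-.5+[145,135]
E
python3 - <<'E'
from h import *
np.set_printoptions(precision=4,suppress=True)
sh=un("top",tc([(330,238),(357,430),(785,365),(757,178)]),.004);print("sheet",sh)
print("yaws",[np.degrees(np.arctan2(*(v[1::-1]))) for v in (sh[0]-sh[1],sh[3]-sh[2],sh[0]-sh[3],sh[1]-sh[2])])
print("hub",un("top",tc([(527,68)]),.175),un("side",sc([(565,138)]),.175))
print("ring",un("top",tc([(676,275)]),.166),un("side",sc([(484,337)]),.160))
print("gear",un("side",sc([(585,468),(585,478)]),.03),un("side",sc([(585,478)]),.018), un("top",tc([(718,217)]),.018))
print("pulley",un("top",tc([(550,335)]),.03),"bracket",un("top",tc([(380,275)]),.01))
s=un("top",tc([(50,228),(160,247),(132,384),(22,360)]),.07);print("supply",s,s.mean(0))
print("yaws",[np.degrees(np.arctan2(*(v[1::-1]))) for v in (s[0]-s[3],s[1]-s[2],s[0]-s[1],s[3]-s[2])])
print("ball",un("top",tc([(70,326)]),.12),un("side",sc([(85,38)]),.12))
print("foot",un("top",tc([(91,305)]),.07),un("side",sc([(121,78)]),.07))
print("glue",un("top",tc([(252,95)]),.092))
# orange blob in side
a=cv2.imread("pics/side0.png");h=cv2.cvtColor(a,cv2.COLOR_BGR2HSV)
m=cv2.inRange(h,(5,130,120),(20,255,255));n,l,st,ce=cv2.connectedComponentsWithStats(m)
for i in range(1,n):
    if st[i,4]>60: print(st[i],ce[i],un("side",[ce[i]],.016))
E
```

```text
sheet [[ 0.5877  0.1792  0.004 ]
 [ 0.4198  0.1559  0.004 ]
 [ 0.472  -0.2167  0.004 ]
 [ 0.6364 -0.1964  0.004 ]]
yaws [np.float64(7.885830446907582), np.float64(7.064076284846187), np.float64(97.39425310442608), np.float64(97.97482928322958)]
hub [[0.7029 0.0058 0.175 ]] [[0.7031 0.0031 0.175 ]]
ring [[ 0.538  -0.1093  0.166 ]] [[ 0.5386 -0.1085  0.16  ]]
gear [[ 0.5966 -0.1609  0.03  ]
 [ 0.5907 -0.1678  0.03  ]] [[ 0.5976 -0.1612  0.018 ]] [[ 0.6007 -0.1596  0.018 ]]
pulley [[ 0.4993 -0.0121  0.03  ]] bracket [[0.5541 0.1349 0.01  ]]
supply [[0.5918 0.4116 0.07  ]
 [0.5746 0.3168 0.07  ]
 [0.4592 0.3397 0.07  ]
 [0.4799 0.4341 0.07  ]] [0.5264 0.3755 0.07  ]
yaws [np.float64(-11.367516813084046), np.float64(-11.221390699856313), np.float64(79.6984601655878), np.float64(77.6305178821488)]
ball [[0.5054 0.381  0.12  ]] [[0.5044 0.3846 0.12  ]]
foot [[0.526  0.3753 0.07  ]] [[0.529 0.378 0.07 ]]
glue [[0.6996 0.2361 0.092 ]]
[  95  157   50   45 1177] [121.3152 179.35  ] [[0.3421 0.4271 0.016 ]]
[214 188  18  23 211] [223.4882 199.8626] [[0.5674 0.1401 0.016 ]]
[227 230  14  16 165] [233.7576 238.2848] [[ 0.4997 -0.0131  0.016 ]]
[283 248  16  15 176] [290.6818 254.8807] [[ 0.5965 -0.1619  0.016 ]]
```

>>> play_rows(
  steps=[
    [[0,0,0,0.075],[0,0,0,0.075],[-0.02,-0.009,0,0],[-0.03,-0.013,0,0],[-0.03,-0.013,0,0]],
  ],
  gripper=0,
)

```text
time: 0.52
ee_pos: [0.2713, 0.4297, 0.2305]
tcp_rot: [-179.9, -0.0, 147.6]
wrist_force: [0.4, 0.1, 0.4]
opening: 0.0255
grasp_force: 0.0
```

>>> play_rows(
  steps=[
    [[-0.03,-0.013,0,0],[-0.03,-0.013,0,0],[-0.03,-0.013,0,0],[-0.03,-0.013,0,0],[-0.03,-0.013,0,0]],
  ],
)

```text
time: 0.93
ee_pos: [0.3635, 0.2936, 0.231]
tcp_rot: [-180.0, -0.0, 147.5]
wrist_force: [1.2, -0.5, 0.1]
opening: -0.0005
grasp_force: 0.0
```

>>> play_rows(
  steps=[
    [[-0.03,-0.013,0,0],[-0.03,-0.013,0,0],[-0.03,-0.013,0,0],[-0.03,-0.013,0,0],[-0.03,-0.013,0,0]],
  ],
)

```text
time: 1.35
ee_pos: [0.4551, 0.1581, 0.2311]
tcp_rot: [-180.0, -0.0, 147.5]
wrist_force: [1.0, 0.6, -0.4]
opening: 0.0002
grasp_force: 0.0
```

>>> play_rows(
  steps=[
    [[-0.03,-0.013,0,0],[-0.03,-0.013,0,0],[-0.03,-0.013,0,0],[-0.03,-0.013,0,0],[-0.015,-0.006,0,0]],
  ],
)

```text
time: 1.77
ee_pos: [0.5386, 0.0354, 0.2305]
tcp_rot: [-179.9, -0.0, 147.4]
wrist_force: [-0.3, -0.1, 0.4]
opening: -0.0001
grasp_force: 0.0
```

>>> play_rows(
  steps=[
    [[0,0,0,0],[0,0,0,0],[0,0,0,0],[0,0,0,0],[0,0,0,0]],
  ],
)

```text
time: 2.18
ee_pos: [0.537, 0.0392, 0.2315]
tcp_rot: [180.0, 0.0, 147.6]
wrist_force: [-0.3, -0.6, 0.5]
opening: 0.0003
grasp_force: 0.0
```

>>> play_rows(
  steps=[
    [[-0.024,-0.01,0,0],[-0.024,-0.01,0,0],[-0.022,-0.01,0,0],[0,0,0.015,0],[0,0,0.015,0]],
  ],
)

```text
time: 2.6
ee_pos: [0.5811, -0.025, 0.2015]
tcp_rot: [180.0, 0.1, 147.5]
wrist_force: [0.6, 0.5, -1.4]
opening: 0.0003
grasp_force: 0.0
```

>>> play_rows(
  steps=[
    [[0,0,0.02,0],[0,0,0.02,0],[0,0,0.015,0],[0,0,0.011,0],[0,0,0,0]],
  ],
)

```text
time: 3.02
ee_pos: [0.5792, -0.024, 0.1331]
tcp_rot: [-179.9, -0.2, 147.6]
wrist_force: [0.3, -0.1, -0.7]
opening: -0.0002
grasp_force: 0.0
```

Run:
```python
from workcell import bot
import cv2
o=bot.get_obs();print(o["time"],o["ee_pos"],o["tcp_rot"],o["wrist_force"])
a=bot.camera("side")["img"];cv2.imwrite("pics/s2.png",cv2.resize(a[135:275,145:325],None,fx=4,fy=4,interpolation=cv2.INTER_CUBIC))
```

```text
3.0167 [ 0.57919735 -0.02395926  0.13305672] [-1.79911541e+02 -1.57725811e-01  1.47574638e+02] [ 0.31262687 -0.102475   -0.73381176]
```

View pics/s2.png

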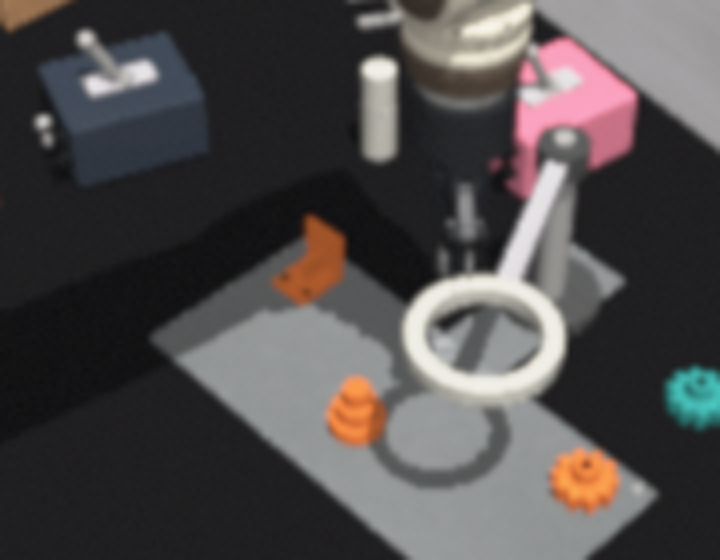

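The fingers are shut at crop (462,250), left of the arm, and the ring is still at (484,337). Now I'll push gently.

>>> play_rows(
  steps=[
    [[-0.005,-0.002,0,0],[-0.005,-0.002,0,0],[-0.005,-0.002,0,0],[-0.005,-0.002,0,0],[-0.005,-0.002,0,0]],
  ],
)

```text
time: 3.48
ee_pos: [0.5965, -0.047, 0.1358]
tcp_rot: [180.0, 0.0, 147.5]
wrist_force: [-1.6, 0.9, 1.0]
opening: -0.0001
grasp_force: 1.1
```

>>> play_rows(
  steps=[
    [[-0.005,-0.002,0,0],[-0.005,-0.002,0,0],[-0.005,-0.002,0,0],[-0.005,-0.002,0,0],[-0.003,-0.001,0,0]],
  ],
)

```text
time: 3.9
ee_pos: [0.611, -0.0669, 0.1351]
tcp_rot: [180.0, -0.0, 147.5]
wrist_force: [-0.2, 2.6, -0.3]
opening: -0.0003
grasp_force: 0.9
```

>>> play_rows(
  steps=[
    [[-0.004,-0.002,0,0],[-0.004,-0.002,0,0],[-0.003,-0.001,0,0],[0,0,0,0],[0,0,0,0]],
  ],
)

```text
time: 4.32
ee_pos: [0.6173, -0.0769, 0.1352]
tcp_rot: [-180.0, 0.0, 147.5]
wrist_force: [0.1, -0.2, -1.2]
opening: -0.0
grasp_force: 0.0
```

Run:
```python
from workcell import bot
import cv2
a=bot.camera("side")["img"];b=bot.camera("top")["img"]
f=lambda i:cv2.resize(i,None,fx=4,fy=4,interpolation=cv2.INTER_CUBIC)
c=cv2.hconcat([f(a[155:275,225:325]),f(b[135:255,235:335])])
cv2.imwrite("pics/s3.png",c);cv2.imwrite("pics/side3.png",a);cv2.imwrite("pics/top3.png",b)
```

```text
(no output)
```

View pics/s3.png

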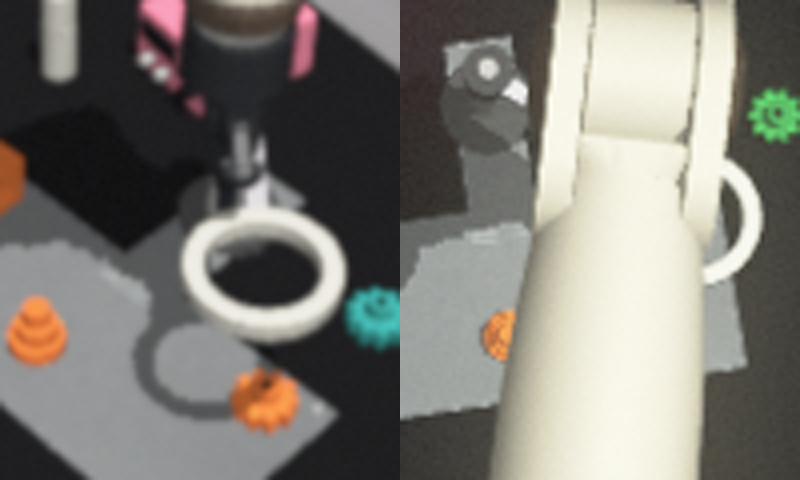

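The ring is at left-panel (264,274) and has swung towards the gear. The top view is largely hidden by the arm. Now I'll compute the boom angle and how far is left.

Run:
```python
from h import *
a=cv2.imread("pics/side3.png")
p=(np.array([[264,274]])+.5)/4-.5+[225,155]
r=un("side",p,.160)[0];P=np.array([.703,.0045])
g=np.array([.597,-.1615])
for n,v in(("ring",r[:2]),("gear",g)):
    d=v-P;print(n,v,np.hypot(*d),np.degrees(np.arctan2(d[1],d[0])))
# finger-face geometry: assume flat face
th=np.radians(-122.6)
for k in (0,1,2,3,4,5,6):
    t=np.radians(-130+k*2);u=np.array([np.cos(t),np.sin(t)]);print(-130+2*k,pr("side",np.r_[P+.2*u,.16]),)
```

```text
ring [ 0.5827728  -0.15979124] 0.20358337718885067 -126.19640761549554
gear [ 0.597  -0.1615] 0.19695684806576286 -122.56043798115347
-130 [[285.5371891 222.002445 ]]
-128 [[288.15784935 222.0983256 ]]
-126 [[290.77422486 222.12648427]]
-124 [[293.38193112 222.08689728]]
-122 [[295.97660689 221.97968548]]
-120 [[298.553927   221.80511364]]
-118 [[301.1096151 221.5635891]]
```

>>> play_rows(
  steps=[
    [[-0.004,-0.002,0,0],[-0.003,-0.001,0,0],[0,0,0,0],[0,0,0,0],[0,0,0,0]],
  ],
)

```text
time: 4.83
ee_pos: [0.6216, -0.083, 0.1353]
tcp_rot: [-180.0, 0.0, 147.5]
wrist_force: [-0.3, -0.1, 0.6]
opening: 0.0003
grasp_force: 0.0
```

>>> play_rows(
  steps=[
    [[0.005,0.002,0,0],[0.01,0.004,0,0],[0.015,0.006,0,0],[0.015,0.006,0,0],[0,0,-0.02,0]],
  ],
)

```text
time: 5.25
ee_pos: [0.5897, -0.0409, 0.1518]
tcp_rot: [-179.8, -0.4, 147.6]
wrist_force: [-0.1, 0.1, -0.0]
opening: -0.0002
grasp_force: 0.0
```

>>> play_rows(
  steps=[
    [[0,0,-0.03,0],[0,0,-0.03,0],[0,0,-0.02,0],[0.03,0.01,0,0],[0.03,0.01,0,0]],
  ],
)

```text
time: 5.67
ee_pos: [0.5533, 0.006, 0.2364]
tcp_rot: [179.9, 0.1, 147.4]
wrist_force: [-0.2, 0.5, -0.6]
opening: 0.0001
grasp_force: 0.0
```

>>> play_rows(
  steps=[
    [[0.03,0.015,0,0],[0.03,0.015,0,0],[0.03,0.015,0,0],[0.03,0.015,0,0],[0.02,0.01,0,0]],
  ],
)

```text
time: 6.08
ee_pos: [0.4705, 0.1421, 0.2356]
tcp_rot: [180.0, -0.0, 147.6]
wrist_force: [0.3, 0.7, 0.9]
opening: -0.0
grasp_force: 0.0
```

Run:
```python
from workcell import bot
import cv2
a=bot.camera("side")["img"];b=bot.camera("top")["img"]
f=lambda i:cv2.resize(i,None,fx=4,fy=4,interpolation=cv2.INTER_CUBIC)
c=cv2.hconcat([f(a[155:275,225:325]),f(b[135:255,235:335])])
cv2.imwrite("pics/s4.png",c);cv2.imwrite("pics/side4.png",a);cv2.imwrite("pics/top4.png",b)
```

```text
(no output)
```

View pics/s4.png

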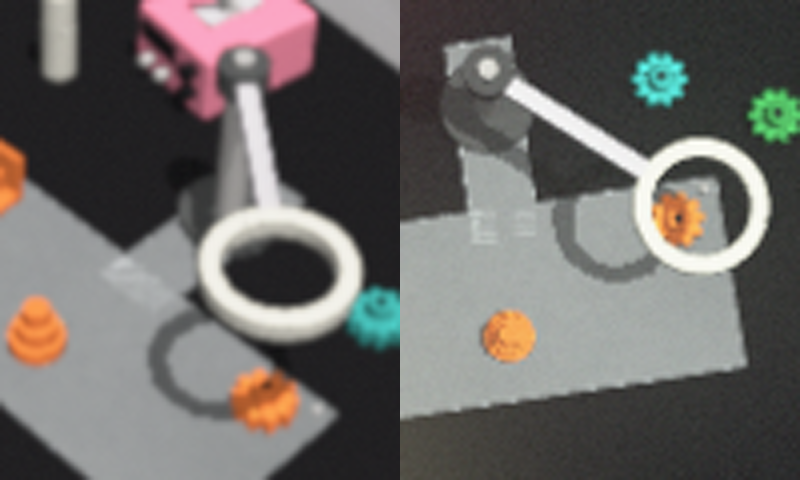

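The top panel shows the ring centre at (302,205) and the gear hub at (279,219). The side panel shows the ring at (280,273).

Run:
```python
from h import *
np.set_printoptions(precision=4,suppress=True)
o=lambda p,a,b:(np.array([p])+.5)/4-.5+[a,b]
P=np.array([.703,.0045])
R_=[un("top",o((302,205),235,135),.166)[0,:2],un("side",o((280,273.5),225,155),.16)[0,:2]]
G=[un("top",o((279,219),235,135),.026)[0,:2],np.array([.5965,-.1619])]
print("hub",un("top",o((88,68),235,135),.175),un("side",o((243,63),225,155),.175))
for v in R_+G:
    d=v-P;print(v,np.hypot(*d),np.degrees(np.arctan2(d[1],d[0])))
```

```text
hub [[0.7029 0.005  0.175 ]] [[ 0.6982 -0.0003  0.175 ]]
[ 0.5928 -0.1627] 0.2002007488629266 -123.3909722709424
[ 0.5917 -0.1657] 0.20341315795810402 -123.18027925035467
[ 0.598  -0.1596] 0.19480236595345715 -122.6117161692894
[ 0.5965 -0.1619] 0.19756317976789092 -122.62022014792385
```

Run:
```python
from h import *
from scipy.optimize import least_squares
np.set_printoptions(precision=4,suppress=True)
T=np.linspace(0,2*np.pi,200)
P=np.array([.703,.0045])
def circ(n,c,r,z): return pr(n,np.c_[c[0]+r*np.cos(T),c[1]+r*np.sin(T),np.full(200,z)]).astype(np.float32)
def blur(m): return cv2.GaussianBlur(m.astype(np.float32),(0,0),.8)
def render(n,layers):
    m=np.zeros((384*8,512*8),np.uint8)
    polys=[((q+.5)*8-.5).round().astype(np.int32) for q in layers]
    return m,polys
def down(m): return cv2.GaussianBlur(cv2.resize(m,(512,384),interpolation=cv2.INTER_AREA).astype(np.float32),(0,0),.6)
from scipy.optimize import minimize
for n in("top","side"):
    a=cv2.imread(f"pics/{n}4.png");h=cv2.cvtColor(a,cv2.COLOR_BGR2HSV)
    w=((a.min(2)>190)&(h[...,1]<50)).astype(np.uint8)*255
    org=cv2.inRange(h,(5,120,90),(22,255,255))
    def ringm(c):
        m=np.zeros((384*8,512*8),np.uint8)
        for z in(.15,.166):
            t=np.zeros_like(m);
            for r,v in((.054,255),(.040,0)):
                cv2.fillPoly(t,[((circ(n,c,r,z)+.5)*8-.5).round().astype(np.int32)],v)
            m|=t
        return m
    def gearm(c):
        m=np.zeros((384*8,512*8),np.uint8)
        for z in np.linspace(.004,.018,4): cv2.fillPoly(m,[((circ(n,c,.0225,z)+.5)*8-.5).round().astype(np.int32)],255)
        for z in(.024,.030): cv2.fillPoly(m,[((circ(n,c,.01,z)+.5)*8-.5).round().astype(np.int32)],255)
        return m
    def fit(f,img,c0,occ=None):
        u=pr(n,[[*c0,.08]])[0].astype(int);s=np.s_[u[1]-28:u[1]+28,u[0]-28:u[0]+28]
        I=cv2.GaussianBlur(img.astype(np.float32),(0,0),.6)[s]
        def e(c):
            M=f(c)
            if occ is not None: M=M&~occ
            return ((down(M)[s]-I)**2).mean()
        return minimize(e,c0,method="Nelder-Mead",options=dict(initial_simplex=[c0,[c0[0]+.004,c0[1]],[c0[0],c0[1]+.004]],xatol=2e-4,maxiter=60))
    r=fit(ringm,w,[.593,-.164]);g=fit(gearm,org,[.597,-.161],ringm(r.x))
    for k,q in(("ring",r),("gear",g)):
        d=q.x-P;print(n,k,q.x,q.fun,np.hypot(*d),np.degrees(np.arctan2(d[1],d[0])))
```

```text
top ring [ 0.5936 -0.1626] 2055.384521484375 0.19978487767939043 -123.21697590179963
top gear [ 0.5984 -0.1574] 47.95976257324219 0.192731776893428 -122.88173580711853
side ring [ 0.6005 -0.1565] 2052.506103515625 0.19086338530006233 -122.46799357568649
side gear [ 0.5998 -0.1583] 72.64639282226562 0.1927552392748906 -122.35562298627919
```

Ring and gear directions from the column agree within about 0.7° (about 2 mm) in both cameras, so the ring is centred. Next is the switch.

>>> play_rows(
  steps=[
    [[0,0,0,-0.123],[0,0,0,-0.123],[0,0,0,-0.123],[0.006,0.025,0,0],[0.006,0.025,0,0]],
  ],
)

```text
time: 6.6
ee_pos: [0.4707, 0.1909, 0.2356]
tcp_rot: [180.0, 0.0, 168.6]
wrist_force: [0.1, -0.3, 0.5]
opening: 0.0002
grasp_force: 0.0
```

>>> play_rows(
  steps=[
    [[0.007,0.03,0,0],[0.007,0.03,0,0],[0.007,0.03,0,0],[0.007,0.03,0,0],[0.007,0.03,0,0]],
  ],
)

```text
time: 7.02
ee_pos: [0.4656, 0.3464, 0.2353]
tcp_rot: [180.0, 0.0, 168.7]
wrist_force: [0.3, -0.1, -0.2]
opening: 0.0
grasp_force: 0.0
```

>>> play_rows(
  steps=[
    [[0.007,0.025,0,0],[0.004,0.015,0,0],[0,0,0,0],[0,0,0,0],[0,0,0,0]],
  ],
)

```text
time: 7.43
ee_pos: [0.4631, 0.3858, 0.2353]
tcp_rot: [-180.0, 0.0, 168.7]
wrist_force: [0.4, -0.8, 0.0]
opening: 0.0002
grasp_force: 0.0
```

>>> play_rows(
  steps=[
    [[0.003,0.003,0.03,0],[0,0,0.035,0],[0,0,0.03,0],[0,0,0.02,0],[0,0,0.012,0]],
  ],
)

```text
time: 7.85
ee_pos: [0.4602, 0.3881, 0.1057]
tcp_rot: [-179.9, -0.1, 168.6]
wrist_force: [-0.1, -0.0, 0.2]
opening: 0.0003
grasp_force: 0.0
```

>>> play_rows(
  steps=[
    [[-0.005,0,0,0],[-0.006,0,0,0],[-0.006,0,0,0],[-0.006,0,0,0],[-0.006,0,0,0]],
  ],
)

```text
time: 8.27
ee_pos: [0.4904, 0.3846, 0.1099]
tcp_rot: [179.9, 0.1, 168.7]
wrist_force: [-2.2, 0.3, 1.9]
opening: 0.0001
grasp_force: 1.2
```

>>> play_rows(
  steps=[
    [[-0.006,0,0,0],[-0.006,0,0,0],[-0.006,0,0,0],[-0.006,0,0,0],[-0.005,0,0,0]],
  ],
)

```text
time: 8.68
ee_pos: [0.5183, 0.3785, 0.1082]
tcp_rot: [-180.0, -0.0, 168.7]
wrist_force: [-0.7, 1.0, -0.5]
opening: 0.0001
grasp_force: 0.8
```

>>> play_rows(
  steps=[
    [[-0.003,0,0,0],[-0.002,0,0,0],[-0.002,0,0,0],[0,0,0,0],[0,0,0,0]],
  ],
)

```text
time: 9.1
ee_pos: [0.5246, 0.3772, 0.1082]
tcp_rot: [-180.0, 0.0, 168.7]
wrist_force: [-0.3, 0.4, -0.3]
opening: -0.0001
grasp_force: 0.1
```

>>> play_rows(
  steps=[
    [[-0.001,0,0,0],[-0.001,0,0,0],[-0.001,0,0,0],[-0.001,0,0,0],[0,0,0,0]],
  ],
)

```text
time: 9.52
ee_pos: [0.5285, 0.3765, 0.1083]
tcp_rot: [180.0, 0.0, 168.7]
wrist_force: [-2.0, -0.6, -1.3]
opening: -0.0
grasp_force: 0.5
```

>>> play_rows(
  steps=[
    [[-0.001,0,0,0],[-0.001,0,0,0],[0,0,0,0],[0,0,0,0],[0,0,0,0]],
  ],
)

```text
time: 9.93
ee_pos: [0.53, 0.3762, 0.1082]
tcp_rot: [-180.0, -0.0, 168.7]
wrist_force: [-4.5, 1.4, 0.2]
opening: -0.0
grasp_force: 2.1
```

>>> play_rows(
  steps=[
    [[-0.001,0,0,0],[-0.001,0,0,0],[0,0,0,0],[0,0,0,0],[0,0,0,0]],
  ],
)

```text
time: 10.35
ee_pos: [0.5306, 0.376, 0.108]
tcp_rot: [-180.0, -0.2, 168.7]
wrist_force: [-11.7, 2.3, 1.2]
opening: -0.0
grasp_force: 5.5
```

At the stop: the force jumped to 11.7 N with almost no travel. I'll back off, lift clear and look.

>>> play_rows(
  steps=[
    [[0.004,0,0,0],[0.01,0,0,0],[0.02,0,0,0],[0.02,0,0,0],[0.015,0,-0.02,0]],
  ],
)

```text
time: 10.77
ee_pos: [0.4624, 0.3883, 0.1249]
tcp_rot: [-179.8, -0.1, 168.7]
wrist_force: [-1.1, 0.5, -0.0]
opening: 0.0003
grasp_force: 0.0
```

>>> play_rows(
  steps=[
    [[0.01,0,-0.03,0],[0.03,0,-0.03,0],[0.03,0,-0.03,0],[0.03,0,0,0],[0,0,0,0]],
  ],
)

```text
time: 11.18
ee_pos: [0.3647, 0.4101, 0.2205]
tcp_rot: [179.7, 0.1, 168.8]
wrist_force: [0.1, -0.8, 0.1]
opening: -0.0003
grasp_force: 0.0
```

Run:
```python
from workcell import bot
import cv2
a=bot.camera("side")["img"];b=bot.camera("top")["img"]
f=lambda i:cv2.resize(i,None,fx=3,fy=3,interpolation=cv2.INTER_CUBIC)
cv2.imwrite("pics/s5.png",cv2.vconcat([f(a[140:270,150:350]),f(b[135:205,125:325])]))
print(bot.get_obs()["wrist_force"])
```

```text
[-0.18298987  0.12742684 -0.58268941]
```

View pics/s5.png

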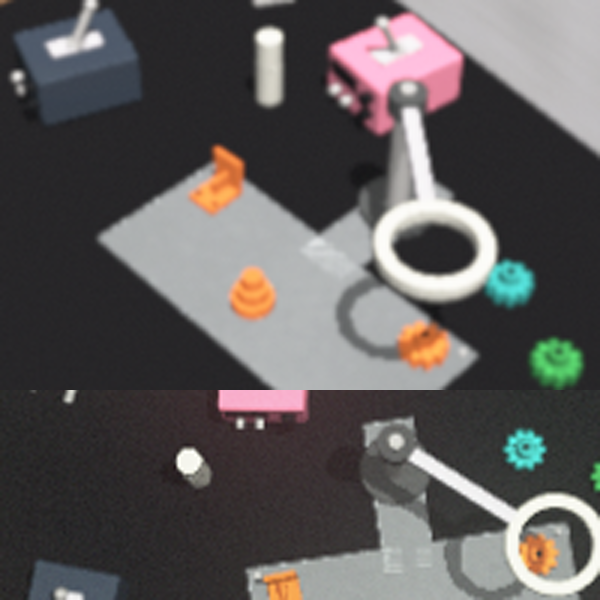

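The bat now leans away from the robot (side panel, ball near (88,5)). The ring is still over the gear, and the parts and glue stick haven't moved. Handing in.

```bash
python3 -c "
from workcell import bot
print(bot.job_done())"
```

```text
the job is handed in; nothing more can be done
None
```

The ring light is over the gear, to within about 2 mm sideways and roughly 5 mm along the arm by my camera measurements. The supply's bat switch is pushed to its far stop. The final pictures show no printed part or the glue stick moved, and the job is handed in at about 11 s; no verdict came back.

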